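# Unlock the medicine box with its red key

### The arm

A 6-joint arm with a two-finger parallel gripper is mounted at the origin on a cart in front of the work surface, level with it; the furniture and walls round the work are solid. World frame = base frame: x ahead of the robot, y to its left, z up, the work surface at z = 0. Lengths are in m, angles in rad, forces in N, time in s.
With the tool pointing down it reaches from about 0.4 to 0.925 m from the base axis. Payload 3.4 kg.
Tool frame: the origin (TCP) lies on the centre line of the jaws, within the pads' length; the fingertips stand 19 mm ahead of it and the grasp point (between the pads) is the TCP; z points along the fingers, y is the direction in which the jaws open and shut (so a half turn about z gives the same grasp; the last joint's range is limited). The gripper opens to 85 mm and grips with 20 to 120 N. Pads are 22 mm wide; open, the fingers measure 114 mm over their backs; the gripper's body (76 mm by 85 mm) begins 54 mm behind the grasp point. The pads swing forward as they close: fully open they stand 13 mm farther back than shut.
Start: joints at [-1.339, 0.307, 1.506, -0, 1.328, -0.073], TCP at [0.173, -0.548, 0.25] pointing down, gripper open.
Joint ranges: [-3.12, 3.12], [-1.05, 2.28], [0.14, 2.33], [-1.42, 4.57], [0.1, 2.73], [-2.68, 2.68]. Speed limits (rad/s): [2.57, 2.57, 3.14, 3.14, 3.14, 3.14].

### API

Orientations are given as a rotation vector (axis times angle).
In Python, from rig import readout, cams, ctrl gives the robot as it stands.
- The arm moves only by the tool arm_command, never from a script. Its argument "motion" is a list that holds one entry, the list of rows, each a list of 7 numbers: the shift along the tool's x, y, z in mm, then the turn, a rotation vector about the tool's x, y, z in degrees, then the finger opening in mm, from 0 to 85.4. In form: [[[tx, ty, tz, wx, wy, wz, gripper], ...]]. A call has 1 to 10 rows; each row is the pose to reach, as a shift and turn from the pose commanded when the call began, along the tool's axes at that moment; what a row does not reach only later rows make up. A row lasts 1/10 s, in which the tool goes at most 50 mm and 8.59 degrees, less where a joint would pass 70% of its speed; a pose out of reach is approached as far as the arm can. A call with a gripper value outside its range is refused whole. The fingers move at their own pace and stop on an object; "newtons" is the grip in N (left out, the last holds). Time passes only in rows, so rows that repeat a pose let the fingers close. It gives the time, the measured TCP pose, the force and the opening at its end, in the units of the state.
- readout.read_state(): the state, without advancing time (a new reading comes with each control period).
- cams.get_image(name): name is "scene" or "top" or "wrist"; returns the picture (480x640x3 uint8, red, green, blue); there is no depth.
- cams.calibration(name): a dict with "camera_matrix" (3x3 intrinsics, pixels), "origin" and "attitude" of the camera in the world. Camera axes: x right, y down, z forward; pixel columns grow to the right and rows downward; lengths in m; the calibration is good to about 2 mm. A picture is of the moment at which its call begins: read the wrist's pose just before it. calibration takes no time and is no camera call; for the wrist camera it gives the pose at the moment of the call.
- ctrl.sign_off(): hands the job in, once; it reports no verdict.
The state is a dict: "clock": time; "joint_positions": joint angles; "qd": joint speeds; "effort": joint torques, N m; "ee_pos": TCP position; "tool_rot": TCP orientation; "ft_force": force on the tool from outside, world axes, zero at the start; "wrist_torque": the same for the moment, N m; "grip_width": finger opening in m.
Only numpy, scipy, OpenCV 4.12 (cv2) and the standard library are available. Lean on these libraries where they do the work, as an engineer would, in place of code of your own. Each camera call takes 0.05 s, during which the arm holds its last target. There are 200 camera calls.

### The job

Take the red key out of the key rack, push it fully home into the red-ringed lock on top of the white medicine box, and turn it clockwise until the bolt lets go and the drawer springs out. Leave the key standing in the lock, leave the blue and yellow keys in the rack, and do not knock over or push about the honey jar or the pepper mill.

Things in the scene. Friction and masses are not known exactly. Their poses are not given: they have to be found in the camera images.
- red_key_bow (a point): Centre of the red plastic bow (grip) of the key to use: a plate 14 mm thick (along x), 30 mm wide (y) and 52 mm tall, z up. It is 80 mm above the blade's tip and 35 mm above the underside of the key's round collar. The key hangs by its collar in one of three pockets of the rack; lift it straight up by 50 mm or more to take it out.
- red_key: The red key, 105 mm tall, about 70 g, upright, z up; origin at the blade's tip, axes as its bow. Steel blade 45 mm long, 6 mm thick (x), 34 mm wide (y), slimmer (4 x 28 mm) at the last 10 mm; above it a red collar 48 mm across and 8 mm thick, then the bow. It works either way round (half turn).
- blue_key_bow (a point): Centre of the bow of the blue key: same size, but cut for another lock. To be left in the rack. Which of the three keys hangs where changes.
- yellow_key_bow (a point): Centre of the bow of the yellow key: like the blue one. To be left in the rack.
- key_rack: Fixed wooden block 60 mm (x) by 172 mm (y) by 60 mm tall, origin at the centre of its underside, with three pockets in a row along its y, 58 mm apart, in which the keys hang, blades and bows broad along y. The bows stand 8 to 60 mm above its top; beside them, along the rack's x, is free room for the fingers.
- keyway (a point): Keyhole mouth: centre of the upper face of the lock plate (round, 92 mm across, red ring), 96 mm above the work surface. z up; turns with the plate. The slot is 46 mm long along y and 18 mm wide along x, its mouth bevelled by 4 mm; the key goes in with its y along this y, either way round. Fully home, the collar lies on this face and the bow's centre is 35 mm above it.
- lock (a joint): Angle of the lock plate, rad: 0 locked (start), grows clockwise seen from above, stop at 1.4. Stiff (about 0.05 N m), stays where left. The bolt lets go at about 0.7. The blade has about 0.36 rad of play in the slot, so turn the key further than that: 1.4 to 1.6 rad (80 to 90 degrees).
- drawer (a joint): How far the drawer in the box's front stands out, in m: 0 shut and held by the hidden bolt; when the bolt lets go, a spring drives it out to 0.030.
- med_box: Fixed white metal box 154 mm (x) by 174 mm (y) by 80 mm tall, origin at the centre of its underside; the lock is in the middle of its lid, the grey drawer front in the lower half of the side facing -x of this frame. Keep the 40 mm in front of the drawer free.
- honey_jar: Honey jar, 63 mm across, 95 mm tall, origin under its base. A bystander, to be left alone.
- pepper_mill: Dark wooden pepper mill, 58 mm across, 150 mm tall, origin under its base. A bystander, to be left alone.
Things that resemble listed ones, but are neither listed nor needed, are in the scene too. Of the things like the red_key, leave any that is green or turquoise; of the rest the larger one is meant.

How it is judged:
By the outcome, as a careful person would: the job done as asked, in the order asked, and still so for the second after the job is handed in, with the robot touching nothing.
It also fails if it takes over 48 s, if anything falls off the work surface, if the arm or the gripper's body presses on something with over 40 N, if the wrist force passes 120 N, or if a joint passes its speed limit or range.

## Working session

There is one attempt and no reset: what is moved stays moved. The work goes in short steps, Python scripts to look and compute and a tool call to move; the robot and the scene stay as the last step left them, time stands still between calls to the robot, and variables do not carry over. Pictures are saved under pics/ and viewed, about 8 in all and at most 12, crops included, and the job is handed in when it is done.

Besides the shell and the picture viewer there is one more tool, called after "Call:" by a JSON object that holds its "fn" and its "kwargs", one argument or row to a line. arm_command: Moves the arm, as the interface text tells. Its arguments: {"type":"object","properties":{"motion":{"type":"array"},"newtons":{"type":"number"}},"required":["motion"]}

```bash
mkdir -p pics; ls
cat > h.py <<'E'
import numpy as np, cv2
from scipy.spatial.transform import Rotation as R
from rig import readout, cams, ctrl
def cal(n):
    c=cams.calibration(n); A=np.array(c["attitude"],float)
    A=A if A.shape==(3,3) else R.from_rotvec(A).as_matrix()
    return np.array(c["camera_matrix"]),np.array(c["origin"]),A
def snap(n,f):
    im=cams.get_image(n); cv2.imwrite(f"pics/{f}.png",im[...,::-1]); return im
def ray(n,u,v,z,c=None):
    K,o,A=c or cal(n); d=A@np.linalg.solve(K,[u,v,1]); return o+d*(z-o[2])/d[2]
def px(n,p,c=None):
    K,o,A=c or cal(n); q=K@(A.T@(np.array(p)-o)); return q[:2]/q[2]
E
python3 - <<'E'
from h import *
print(cams.calibration("top"),cams.calibration("scene"));s=readout.read_state();print(s)
a=snap("top","top0");b=snap("scene","sc0")
E
```

```text
pics
{'camera_matrix': array([[447.18145593,   0.        , 320.97275508],
       [  0.        , 447.18145593, 239.57689107],
       [  0.        ,   0.        ,   1.        ]]), 'origin': array([ 0.44311358, -0.10866145,  0.93024552]), 'attitude': array([-2.11281668,  2.0965851 , -0.17589897])} {'camera_matrix': array([[436.76817554,   0.        , 321.11795073],
       [  0.        , 436.76817554, 241.57942602],
       [  0.        ,   0.        ,   1.        ]]), 'origin': array([ 0.32143892, -0.6402464 ,  0.66974491]), 'attitude': array([-2.25515978,  0.53048622, -0.24643301])}
{'clock': 0.0, 'joint_positions': array([-1.33848545e+00,  3.07581856e-01,  1.50770320e+00, -1.54918451e-06,
        1.32839238e+00, -7.34694125e-02]), 'qd': array([-0.00017572,  0.00177751,  0.00105217,  0.00022824,  0.00166546,
       -0.00102041]), 'effort': array([ 1.37840834e-03, -4.57544768e+01, -2.51913267e+01, -1.35581117e-04,
        1.30918369e-02, -1.02443221e-05]), 'ee_pos': array([ 0.17293401, -0.54767268,  0.24936468]), 'tool_rot': array([-3.10289218e+00, -4.78133568e-01,  2.61992541e-04]), 'ft_force': array([ 0.21440175, -1.03422962,  0.12271301]), 'wrist_torque': array([-0.05903806, -0.01124691,  0.00622668]), 'grip_width': 0.08543374767387377}
```

View pics/top0.png

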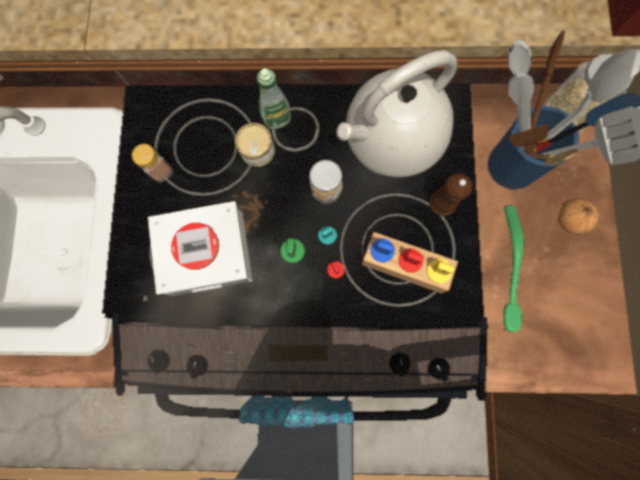

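View pics/sc0.png

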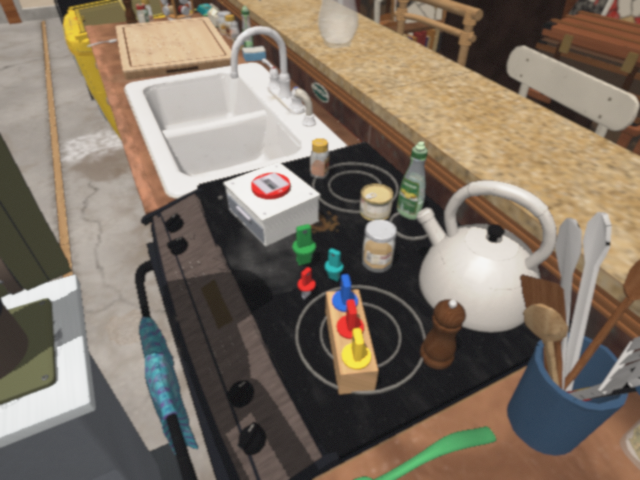

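Top view, red candidates: the red key in the rack's middle pocket (411,260) and a smaller red key standing on the hob (336,270). There are also green (291,250) and turquoise (327,235) ones, which are excluded. The larger red one in the rack fits the description. The lock is at (195,246). I'll confirm in an enlarged crop.

Run:
```python
from h import *
a=cv2.imread("pics/top0.png");b=cv2.imread("pics/sc0.png")
r=lambda i,x,y,w,h,s:cv2.resize(i[y:y+h,x:x+w],(w*s,h*s),interpolation=cv2.INTER_CUBIC)
t=np.hstack([r(a,360,225,100,75,4),r(a,145,200,100,75,4)])
u=np.hstack([r(b,290,260,100,75,4),r(b,222,160,100,75,4)])
cv2.imwrite("pics/crop1.png",np.vstack([t,u]))
```

```text
(no output)
```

View pics/crop1.png

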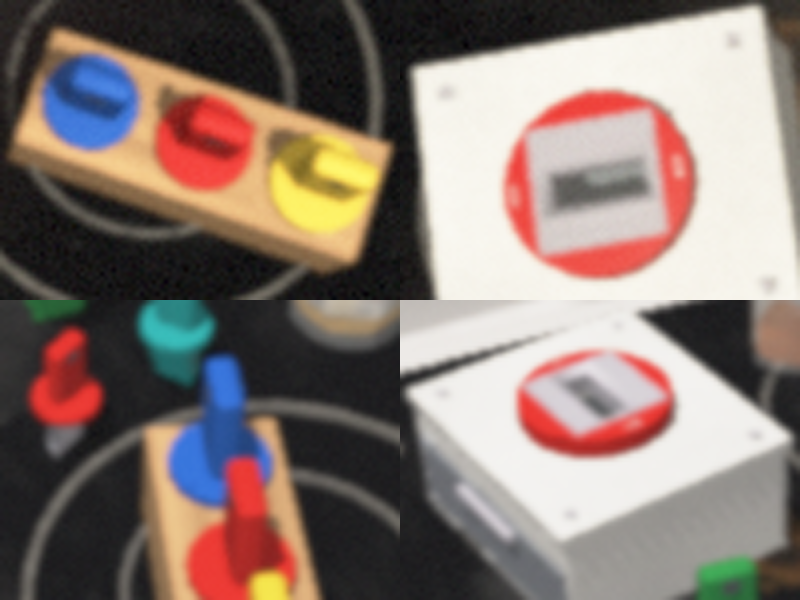

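Run:
```python
from h import *
c=cal("top")
P=lambda x,y,ox,oy,z:ray("top",ox+(x+.5)/4-.5,oy+(y+.5)/4-.5,z,c)
B,Rd,Y=[P(*p,360,225,.068) for p in ((90,102),(205,142),(322,183))]
print(B,Rd,Y,np.linalg.norm(Y-B), 'rack y dir deg',np.degrees(np.arctan2(*(B-Y)[[1,0]])))
k=P(201,186,145,200,.096);print('keyway',k)
for p,q in (((125,133),(255,108)),((140,255),(268,233)),((12,65),(358,8))):
  d=P(*p,145,200,.096)-P(*q,145,200,.096);print(np.degrees(np.arctan2(d[1],d[0])),np.linalg.norm(d))
s=readout.read_state();A=R.from_rotvec(s["tool_rot"]).as_matrix();print(A.round(3),s['ee_pos'])
for n,v in (("honey?",(326,198)),("mill",(437,210))): print(n,ray("top",*v,0,c))
cw=cal("wrist");print(cw[1],(A.T@(cw[1]-s['ee_pos'])).round(4),(A.T@cw[2]).round(3))
```

```text
[ 0.59423933 -0.20145372  0.068     ] [ 0.57487887 -0.25664633  0.068     ] [ 0.55528121 -0.31208891  0.068     ] 0.11729399041046744 rack y dir deg 70.60123428739307
keyway [0.59513093 0.15841867 0.096     ]
101.41615467940929 0.06364712881762542
100.22148187840172 0.06163785087834454
99.83852486488665 0.170473901894479
[[ 0.954  0.301 -0.   ]
 [ 0.301 -0.954  0.002]
 [ 0.    -0.002 -1.   ]] [ 0.17295171 -0.54775167  0.24946838]
honey? [ 0.71983391 -0.08973942  0.        ]
mill [ 0.69370026 -0.3268389   0.        ]
[ 0.24195162 -0.52615501  0.37383627] [ 7.230e-02 -1.000e-04 -1.244e-01] [[-0.    -0.96  -0.281]
 [ 1.    -0.     0.001]
 [-0.001 -0.281  0.96 ]]
```

The crop confirms the large red key in the middle pocket; the small one on the hob is about half its size. The collar spacing measures 58.6 mm (58 given), the red key is at (0.575,-0.257) with its y at 70.6°, and the keyway is at (0.595,0.158) with its y at about 100°. Moving above the key now.

Call:
{"fn": "arm_command", "kwargs": {
  "motion": [
    [[30,-10,0,0,0,-4,85],[80,-27,0,0,0,-10,85],[130,-43,0,0,0,-16,85],[180,-60,0,0,0,-22,85],[230,-77,0,0,0,-28,85],[280,-93,0,0,0,-34,85],[330,-110,0,0,0,-40,85],[380,-127,0,0,0,-45,85],[430,-143,0,0,0,-50,85],[471,-157,0,0,0,-53,85]]
  ],
  "newtons": 60
}}

```text
clock: 1.1
ee_pos: [0.5642, -0.264, 0.2499]
tool_rot: [-2.562, -1.817, 0.001]
ft_force: [1.0, -1.2, 0.9]
grip_width: 0.085
```

Call:
{"fn": "arm_command", "kwargs": {
  "motion": [
    [[0,0,0,0,0,0,85],[0,0,0,0,0,0,85],[0,0,0,0,0,0,85]]
  ]
}}

```text
clock: 1.4
ee_pos: [0.5619, -0.2658, 0.2497]
tool_rot: [-2.565, -1.812, 0.002]
ft_force: [-0.5, 0.4, -0.8]
grip_width: 0.0854
```

Run:
```python
from h import *
s=readout.read_state();c=cal("wrist");a=snap("wrist","w1")
import pickle;pickle.dump((s,c),open("w1.pkl","wb"))
A=R.from_rotvec(s["tool_rot"]).as_matrix();print(s['clock'],s['ee_pos'],A.round(3))
```

```text
1.4 [ 0.56192302 -0.26583102  0.24972507] [[ 0.334  0.943 -0.002]
 [ 0.943 -0.334  0.   ]
 [-0.    -0.002 -1.   ]]
```

View pics/w1.png

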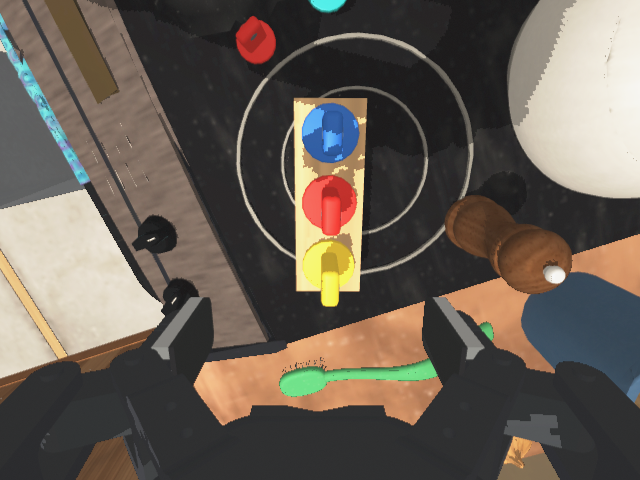

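Run:
```python
from h import *
import pickle;s,c=pickle.load(open("w1.pkl","rb"))
B,Rd,Y=[ray("wrist",*p,.068,c) for p in ((330.5,133),(330,202),(329,265))]
rt=[ray("wrist",*p,.0,c) for p in ((295,98),(366,98))]
print(B,Rd,Y,np.linalg.norm(Y-B),np.degrees(np.arctan2(*(B-Y)[[1,0]])))
a=cv2.imread("pics/w1.png");h=cv2.cvtColor(a,cv2.COLOR_BGR2HSV)
for lo,hi in ((100,125),(24,32)):
  m=cv2.inRange(h,(lo,120,50),(hi,255,255));m[300:]=0;m[:,400:]=0;m[:,:270]=0;print(cv2.boundingRect(cv2.findNonZero(m)))
m=cv2.inRange(h,(0,150,80),(4,255,255))|cv2.inRange(h,(174,150,80),(180,255,255));m[:150]=0;m[300:]=0;m[:,400:]=0;m[:,:270]=0
print(cv2.boundingRect(cv2.findNonZero(m)),px("w",[*Rd[:2],.12],c))
A=R.from_rotvec(s["tool_rot"]).as_matrix();print((A.T@(Rd-s['ee_pos'])*1000).round(1), np.degrees(np.arctan2(A[1,0],A[0,0])))
```

```text
[ 0.59637314 -0.20218356  0.068     ] [ 0.57736979 -0.25627359  0.068     ] [ 0.55762423 -0.31098166  0.068     ] 0.11549244892845689 70.39642639225946
(302, 103, 57, 60)
(303, 241, 51, 59)
(303, 175, 54, 60) [332.34094028 215.3876732 ]
[ 14.2  11.7 181.7] 70.49270252068247
```

Call:
{"fn": "arm_command", "kwargs": {
  "motion": [
    [[7,6,20,0,0,0,85],[14,11,50,0,0,0,85],[14,11,70,0,0,0,85],[14,11,80,0,0,0,85],[14,11,80,0,0,0,85]]
  ]
}}

```text
clock: 1.95
ee_pos: [0.5761, -0.2566, 0.1689]
tool_rot: [-2.564, -1.809, 0.003]
ft_force: [-0.8, 0.8, 0.1]
grip_width: 0.0852
```

Call:
{"fn": "arm_command", "kwargs": {
  "motion": [
    [[0,0,20,0,0,0,85],[0,0,45,0,0,0,85],[0,0,62,0,0,0,85],[0,0,71,0,0,0,85],[0,0,71,0,0,0,60],[0,0,71,0,0,0,40],[0,0,71,0,0,0,25],[0,0,71,0,0,0,15],[0,0,71,0,0,0,5],[0,0,71,0,0,0,5]]
  ],
  "newtons": 60
}}

```text
clock: 2.95
ee_pos: [0.5786, -0.2563, 0.1003]
tool_rot: [2.564, 1.813, 0.001]
ft_force: [0.4, -0.3, 4.7]
grip_width: 0.0131
```

Call:
{"fn": "arm_command", "kwargs": {
  "motion": [
    [[0,0,0,0,0,0,5],[0,0,0,0,0,0,5],[0,0,0,0,0,0,5]]
  ]
}}

```text
clock: 3.25
ee_pos: [0.5786, -0.2563, 0.1003]
tool_rot: [2.564, 1.813, 0.001]
ft_force: [-0.3, -0.0, 5.8]
grip_width: 0.0134
```

Call:
{"fn": "arm_command", "kwargs": {
  "motion": [
    [[0,0,-10,0,0,0,5],[0,0,-25,0,0,0,5],[0,0,-45,0,0,0,5],[0,0,-70,0,0,0,5],[0,0,-95,0,0,0,5],[0,0,-120,0,0,0,5],[0,0,-145,0,0,0,5],[0,0,-155,0,0,0,5],[0,0,-155,0,0,0,5]]
  ]
}}

```text
clock: 4.15
ee_pos: [0.5787, -0.2564, 0.2561]
tool_rot: [2.563, 1.812, 0.002]
ft_force: [0.5, -0.5, -1.5]
grip_width: 0.0131
```

Run:
```python
from h import *
s=readout.read_state();c=cal("wrist");a=snap("wrist","w2");b=snap("scene","s2")
A=R.from_rotvec(s["tool_rot"]).as_matrix();print(s['clock'],s['ee_pos'],A.round(3),s['grip_width'])
cv2.imwrite("pics/v2.png",np.hstack([cv2.resize(a[...,::-1],(400,300)),cv2.resize(b[160:400,240:560,::-1],(400,300))]))
kd=np.array([.5951,.1584,.25])-s['ee_pos'];print('tool shift mm',(A.T@kd*1000).round(1),s['joint_positions'])
```

```text
4.15 [ 0.57872376 -0.25637329  0.25607265] [[ 0.333  0.943  0.003]
 [ 0.943 -0.333 -0.002]
 [-0.     0.003 -1.   ]] 0.013108256356207599
tool shift mm [ 396.5 -122.9    5.5] [-4.83751679e-01  3.81839225e-01  1.37370101e+00  3.02773047e-05
  1.38263483e+00 -1.43839971e-01]
```

View pics/v2.png

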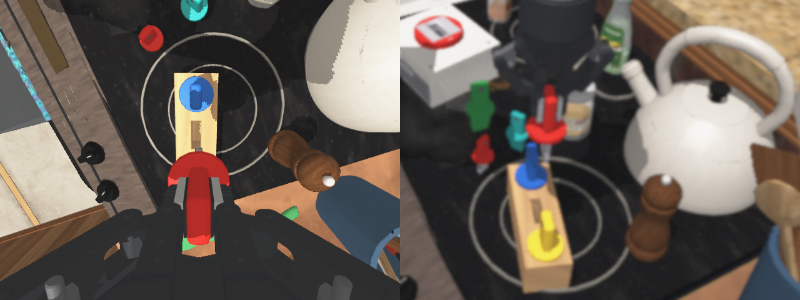

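The key is held upright, and blue and yellow are still in the rack. Next I stop about 80 mm short of the lock for a close look.

Call:
{"fn": "arm_command", "kwargs": {
  "motion": [
    [[20,-6,0,0,0,-2,5],[55,-17,0,0,0,-6,5],[95,-29,0,0,0,-10,5],[135,-42,0,0,0,-14,5],[175,-54,0,0,0,-18,5],[215,-67,0,0,0,-22,5],[255,-79,0,0,0,-26,5],[290,-90,0,0,0,-29,5],[310,-98,0,0,0,-30,5],[317,-98,0,0,0,-30,5]]
  ]
}}

```text
clock: 5.25
ee_pos: [0.5897, 0.0779, 0.2523]
tool_rot: [-2.002, -2.416, 0.004]
ft_force: [0.3, 0.1, -0.9]
grip_width: 0.0134
```

Call:
{"fn": "arm_command", "kwargs": {
  "motion": [
    [[0,0,0,0,0,0,5],[0,0,0,0,0,0,5],[0,0,0,0,0,0,5]]
  ]
}}

```text
clock: 5.55
ee_pos: [0.5913, 0.074, 0.2539]
tool_rot: [-2.01, -2.414, 0.001]
ft_force: [0.1, -1.0, -0.2]
grip_width: 0.0134
```

Run:
```python
from h import *
s=readout.read_state();c=cal("wrist");a=snap("wrist","w3")
import pickle;pickle.dump((s,c),open("w3.pkl","wb"))
A=R.from_rotvec(s["tool_rot"]).as_matrix();print(s['clock'],s['ee_pos'],A.round(3),s['grip_width'])
```

```text
5.55 [0.59127803 0.07403712 0.25389673] [[-0.181  0.984 -0.001]
 [ 0.984  0.181 -0.001]
 [-0.    -0.001 -1.   ]] 0.013366946434339534
```

View pics/w3.png

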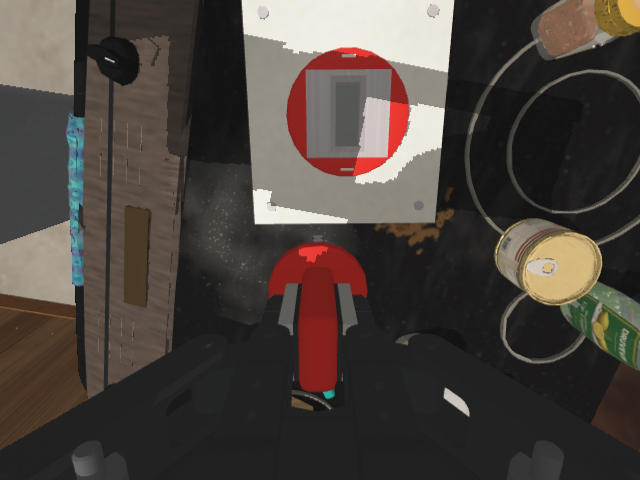

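Run:
```python
from h import *
import pickle;s,c=pickle.load(open("w3.pkl","rb"))
A=R.from_rotvec(s["tool_rot"]).as_matrix()
a=cv2.imread("pics/w3.png");h=cv2.cvtColor(a,cv2.COLOR_BGR2HSV)
m=cv2.inRange(h,(0,150,60),(6,255,255))|cv2.inRange(h,(174,150,60),(180,255,255))
m1=m.copy();m1[200:]=0;m1[:,:250]=0;m1[:,450:]=0;x,y,w,hh=cv2.boundingRect(cv2.findNonZero(m1));print('ring',x,y,w,hh)
for q in ((x+w/2-.5,y+hh/2-.5),(347.5,114)):
  k=ray("w",*q,.096,c);print('keyway',k,'shift',(A.T@(k-s['ee_pos'])*1000).round(1))
for p,q in (((306,69),(307,157)),((391,69),(391,157)),((336,81),(336,147)),((360,81),(360,147))):
  d=A.T@(ray("w",*p,.096,c)-ray("w",*q,.096,c));print('in tool deg',np.degrees(np.arctan2(d[1],d[0])),np.linalg.norm(d))
# key in hand: collar edges at widest
zc=s['ee_pos'][2]-.005-.031
for v in (275,285,290,295):
  r=np.where(m[v,240:400])[0]+240;print(v,r.min(),r.max(),[(A.T@(ray("w",u,v,zc,c)-s['ee_pos'])*1000).round(1)[:2] for u in (r.min(),r.max())])
```

```text
ring 287 48 122 128
keyway [0.59831709 0.16323123 0.096     ] shift [ 86.5  23.2 157.8]
keyway [0.59867637 0.16150717 0.096     ] shift [ 84.8  23.2 157.8]
in tool deg -0.18521678148764484 0.0620672851619549
in tool deg -3.3179536804419443 0.06216378082430168
in tool deg -0.832027575196158 0.046600752466214285
in tool deg -1.9177887998899923 0.04662040620610804
275 271 364 [array([  5.8, -21.6]), array([ 5.8, 23.2])]
285 268 366 [array([  0.5, -23.3]), array([ 0.5, 24.3])]
290 269 367 [array([ -2.1, -22.9]), array([-2.1, 24.9])]
295 269 366 [array([ -4.8, -23. ]), array([-4.8, 24.5])]
```

Call:
{"fn": "arm_command", "kwargs": {
  "motion": [
    [[15,4,0,0,0,0,5],[40,10,0,0,0,0,5],[65,16,0,0,0,-1,5],[80,20,10,0,0,-1,5],[86,22,20,0,0,-1,5],[86,22,30,0,0,-1,5],[86,22,30,0,0,-1,5],[86,22,30,0,0,-1,5]]
  ]
}}

```text
clock: 6.4
ee_pos: [0.5968, 0.1631, 0.2234]
tool_rot: [-1.988, -2.432, 0.003]
ft_force: [1.2, -0.1, -0.7]
grip_width: 0.0134
```

Run:
```python
from h import *
s=readout.read_state();c=cal("wrist");a=snap("wrist","w4");b=snap("scene","s4")
A=R.from_rotvec(s["tool_rot"]).as_matrix();print(s['clock'],s['ee_pos'],A.round(3),s['grip_width'],s['ft_force'])
cv2.imwrite("pics/v4.png",np.hstack([cv2.resize(a[150:450,120:520,::-1],(400,300)),cv2.resize(b[90:240,190:390,::-1],(400,300),interpolation=cv2.INTER_CUBIC)]))
cs=cal("scene");p=s['ee_pos']
f=lambda q:((px("scene",q,cs)-[190,90])*2).round(0)
print('tip expected',f(p-[0,0,.085]),'keyway',f([.5985,.162,.096]))
```

```text
6.4 [0.59679913 0.16308833 0.22344018] [[-0.199  0.98  -0.002]
 [ 0.98   0.199 -0.001]
 [-0.    -0.002 -1.   ]] 0.013366954049032249 [ 1.20708119 -0.14156423 -0.68609208]
tip expected [157. 152.] keyway [161. 184.]
```

View pics/v4.png

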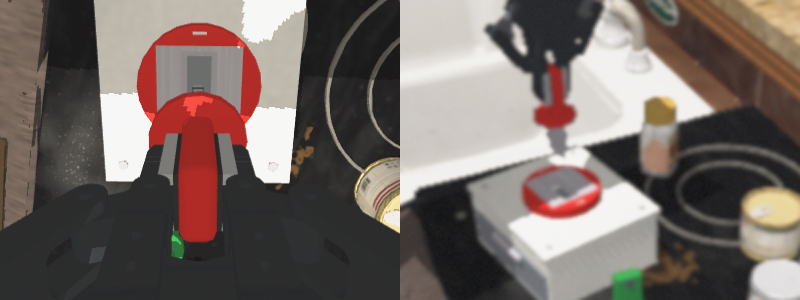

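The tip is lined up over the slot in the wrist view (tip at 197,90, slot spanning 188–213). Descending in stages.

Call:
{"fn": "arm_command", "kwargs": {
  "motion": [
    [[0,0,15,0,0,0,5],[0,0,30,0,0,0,5],[0,0,40,0,0,0,5],[0,0,48,0,0,0,5],[0,0,56,0,0,0,5],[0,0,62,0,0,0,5],[0,0,62,0,0,0,5]]
  ]
}}

```text
clock: 7.2
ee_pos: [0.5968, 0.1639, 0.1615]
tool_rot: [-1.987, -2.432, 0.002]
ft_force: [-0.4, -1.2, -0.8]
grip_width: 0.0135
```

No contact force, so the blade is about 20 mm in the slot.

Call:
{"fn": "arm_command", "kwargs": {
  "motion": [
    [[0,0,8,0,0,0,5],[0,0,15,0,0,0,5],[0,0,20,0,0,0,5],[0,0,23,0,0,0,5],[0,0,25,0,0,0,5],[0,0,25,0,0,0,5]]
  ]
}}

```text
clock: 7.8
ee_pos: [0.5972, 0.164, 0.137]
tool_rot: [-1.987, -2.433, 0.001]
ft_force: [-0.5, 1.1, -0.9]
grip_width: 0.0135
```

Call:
{"fn": "arm_command", "kwargs": {
  "motion": [
    [[0,0,2,0,0,0,5],[0,0,4,0,0,0,5],[0,0,5,0,0,0,5],[0,0,5,0,0,0,5]]
  ]
}}

```text
clock: 8.2
ee_pos: [0.5976, 0.1642, 0.1362]
tool_rot: [1.986, 2.432, 0.003]
ft_force: [-4.8, -0.4, 17.5]
grip_width: 0.0133
```

Collar seated: TCP z is 0.136 as predicted, with 17 N on it. I'll ease off slightly and turn clockwise.

Call:
{"fn": "arm_command", "kwargs": {
  "motion": [
    [[0,0,-3,0,0,5,5],[0,0,-3,0,0,12,5],[0,0,-3,0,0,19,5],[0,0,-3,0,0,26,5],[0,0,-3,0,0,33,5],[0,0,-3,0,0,40,5],[0,0,-3,0,0,47,5],[0,0,-3,0,0,53,5],[0,0,-3,0,0,58,5],[0,0,-3,0,0,60,5]]
  ],
  "newtons": 80
}}

```text
clock: 9.2
ee_pos: [0.5993, 0.1634, 0.1364]
tool_rot: [2.937, 1.109, 0.006]
ft_force: [1.6, -2.6, 1.2]
grip_width: 0.0132
```

Call:
{"fn": "arm_command", "kwargs": {
  "motion": [
    [[0,0,0,0,0,7,5],[0,0,0,0,0,14,5],[0,0,0,0,0,20,5],[0,0,0,0,0,25,5],[0,0,0,0,0,27,5],[0,0,0,0,0,27,5]]
  ]
}}

```text
clock: 9.8
ee_pos: [0.5998, 0.1632, 0.1365]
tool_rot: [3.115, 0.397, 0.008]
ft_force: [3.6, -2.9, 0.2]
grip_width: 0.0126
```

Run:
```python
from h import *
s=readout.read_state();b=snap("scene","s5");a=snap("top","t5")
A=R.from_rotvec(s["tool_rot"]).as_matrix();print(s['clock'],s['ee_pos'],np.degrees(np.arctan2(A[1,0],A[0,0])),s['grip_width'],s['ft_force'],s['wrist_torque'],s['joint_positions'])
cv2.imwrite("pics/v5.png",np.hstack([cv2.resize(x[...,::-1],(400,300),interpolation=cv2.INTER_CUBIC) for x in (b[110:260,190:390],a[180:330,100:300])]))
```

```text
9.8 [0.59977529 0.16316814 0.13645505] 14.534301483393294 0.012612936253172587 [ 3.63720143 -2.91149813  0.17353306] [-0.62670711 -0.76402842  0.03749694] [ 0.19893613  0.46798315  1.55587911 -0.00247403  1.11263452  1.51715585]
```

View pics/v5.png

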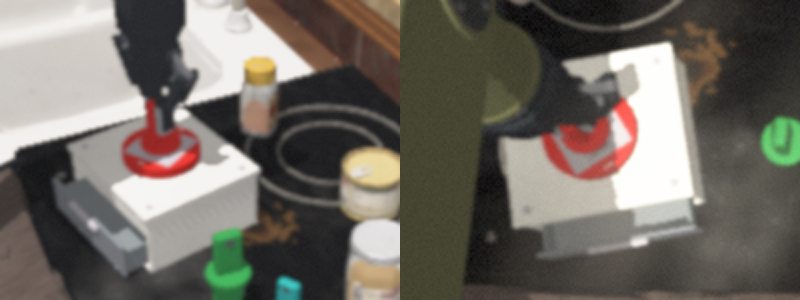

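The drawer stands out at the front (about (100,225) in the left crop). Releasing and going straight up.

Call:
{"fn": "arm_command", "kwargs": {
  "motion": [
    [[0,0,0,0,0,0,20],[0,0,0,0,0,0,35],[0,0,0,0,0,0,50],[0,0,0,0,0,0,50],[0,0,0,0,0,0,50]]
  ]
}}

```text
clock: 10.4
ee_pos: [0.597, 0.1642, 0.1352]
tool_rot: [-3.116, -0.397, 0.001]
ft_force: [0.5, -0.7, -0.5]
grip_width: 0.0503
```

Call:
{"fn": "arm_command", "kwargs": {
  "motion": [
    [[0,0,-10,0,0,0,50],[0,0,-25,0,0,0,50],[0,0,-45,0,0,0,50],[0,0,-70,0,0,0,50],[0,0,-95,0,0,0,50],[0,0,-120,0,0,0,50],[0,0,-130,0,0,0,50],[0,0,-130,0,0,0,50]]
  ]
}}

```text
clock: 11.2
ee_pos: [0.5983, 0.1643, 0.2676]
tool_rot: [-3.116, -0.397, -0.007]
ft_force: [-0.2, 0.1, -0.2]
grip_width: 0.0498
```

Run:
```python
from h import *
s=readout.read_state();b=snap("scene","s6");a=snap("wrist","w6")
print(s['clock'],s['ee_pos'],s['grip_width'],s['ft_force'])
cv2.imwrite("pics/v6.png",np.hstack([cv2.resize(x[...,::-1],(400,300),interpolation=cv2.INTER_CUBIC) for x in (b[100:400,150:550],a)]))
```

```text
11.2 [0.59826491 0.16433131 0.26760303] 0.0497674527297436 [-0.22202796  0.05464586 -0.17003133]
```

View pics/v6.png

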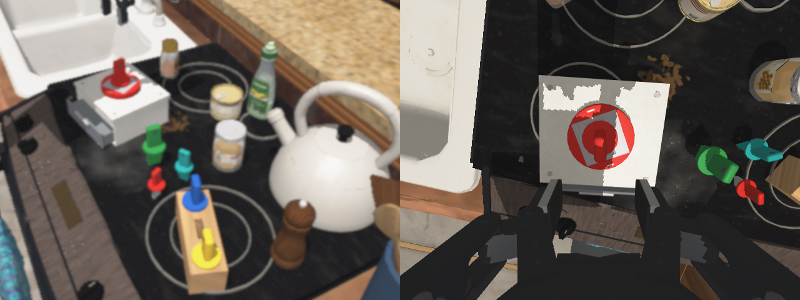

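The key stands in the lock with its collar on the plate. The drawer is out, blue and yellow are still in the rack, and the jar and mill are where they were. The gripper is clear, so I'm handing in.

```bash
python3 -c "
from rig import ctrl;print(ctrl.sign_off())"
```

```text
the job is handed in; nothing more can be done
None
```

The job is done and handed in at about 11 s of the 48 s allowed. I took the large red key from the rack's middle pocket, pushed it home in the red-ringed lock and turned it clockwise by about 87°. I then let go and backed straight off.

- **Seating:** the collar met the plate at the predicted height, with the TCP at 0.136 m and about 17 N on the wrist.
- **Drawer:** the last pictures show it sprung out and the key standing in the lock. I judged both by eye and measured neither the drawer travel nor the lock angle.
- **Bystanders:** the blue and yellow keys are still in the rack. The honey jar and pepper mill look unmoved.
- **Forces:** the arm read near-zero contact force after release.
- **Disagreement:** the top and wrist cameras differed by 2–5 mm on positions. I used the wrist camera, which stayed within the clearances.

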